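# Put the bone inlay blanks and the node plug back in their drawer

## Robot

A 6-joint arm with a two-finger parallel gripper is mounted at the origin on the work surface. World frame = base frame: x ahead of the robot, y to its left, z up, the work surface at z = 0. Lengths are in m, angles in rad, forces in N, time in s.
With the tool pointing down it reaches from about 0.35 to 0.775 m from the base axis. Payload 7.3 kg.
Tool frame: the origin (TCP) lies on the centre line of the jaws, within the pads' length; the fingertips stand 25 mm ahead of it and the grasp point (between the pads) lies 6 mm ahead of it; z points along the fingers, y is the line along which they close (so a half turn about z gives the same grasp; the last joint's range is limited). The gripper opens to 92 mm and grips with 3 to 60 N. Pads are 19 mm wide; open, the fingers measure 130 mm over their backs; the gripper's body (75 mm by 190 mm) begins 47 mm behind the grasp point.
Start: joints at [-1.32, 0.342, 1.524, -0, 1.275, -0.146], TCP at [0.203, -0.484, 0.213] pointing down, gripper open.
Joint ranges: [-2.53, 2.53], [-0.77, 2.02], [0.04, 2.7], [-1, 4.14], [0.28, 2.66], [-3.11, 3.11]. Speed limits (rad/s): [2.57, 2.57, 3.14, 3.14, 3.14, 3.14].

## Interface

Orientations are given as [roll, pitch, yaw] about the fixed x, y, z axes, in that order (R = Rz(yaw) Ry(pitch) Rx(roll)).
In Python, from cell import status, read_camera, camera_info, ticket, models gives the robot as it stands.
- The arm moves only by the tool send_rows, never from a script. Its argument "plan" is a list of rows, each an object with "offset": the shift along the tool's x, y, z in mm, a list of three; "yaw": the turn about the tool's z in rad. In form: [{"offset": [dx, dy, dz], "yaw": yaw}, ...]. A call has 1 to 20 rows; each row shifts and turns the commanded pose from where the row before left it, along the tool's axes as they then stand; what a row does not reach is not made up. A row lasts 1/10 s, in which the tool goes at most 50 mm and 8.59 degrees, less where a joint would pass 70% of its speed; a pose out of reach is approached as far as the arm can. A call is refused whole if a number of a shift passes 50 or a number of a turn 0.15, either way. A call with a gripper value outside its range is refused whole. "hand" is the closure, from 0 (fully open) to 1 (shut), set as the call begins (left out, the last holds). The fingers move at their own pace and stop on an object; "squeeze" is the grip in N (left out, the last holds). Time passes only in rows, so rows that do not move let the fingers close. It gives the time, the measured TCP pose, the force, the opening and the grip force at its end, in the units of the state.
- status.observe(): the state, without advancing time (a new reading comes with each control period).
- read_camera(name): name is "scene" or "top" or "wrist"; returns the picture (400x640x3 uint8, red, green, blue); there is no depth.
- camera_info(name): a dict with "vfov" (degrees; the focal length in pixels is half the picture's height over the tangent of half this angle, whatever the lens; pixels are square), "cx", "cy" (the principal point, pixels), "distortion" ([k1, k2, p1, p2, k3] as OpenCV has them; the pictures are not rectified), "origin" and "attitude" of the camera in the world. Camera axes: x right, y down, z forward; pixel columns grow to the right and rows downward; lengths in m; the calibration is good to about 2 mm. A picture is of the moment at which its call begins: read the wrist's pose just before it. camera_info takes no time and is no camera call; for the wrist camera it gives the pose at the moment of the call.
- ticket.hand_in(): hands the job in; it is judged then, once.
Trained networks look in the newest picture that a camera, given by its name, has taken for a name from the list of things; names that differ only in an ending like _2 or _b are one class to them, and where a whole thing is asked for, a point or a joint stands for the part that bears it (a point fixed in the world has none). Each returns a list of dicts, best first, with "conf" (0 to 1); they miss things now and then, are a little off and sometimes report something else, mostly with a low value. They report only what shows in the picture. A call takes as long as a camera call.
- models.regions_of(camera, label): "mask" (400x640 bool, what is visible of it) and "extent" ([left, top, right, bottom] in pixels, round what is visible of it).
The state is a dict: "time": time; "qpos": joint angles; "qvel": joint speeds; "joint_efforts": joint torques, N m; "tool_pos": TCP position; "tool_rot": TCP orientation; "contact_force": force on the tool from outside, world axes, zero at the start; "torque": the same for the moment, N m; "opening": finger opening in m; "grip_force": force on a finger pad.
Only numpy, scipy, OpenCV 4.12 (cv2) and the standard library are available. Lean on these libraries where they do the work, as an engineer would, in place of code of your own. Each camera call takes 0.05 s, during which the arm holds its last target. There are 200 camera calls.

## Task

Put the loose fittings back in the drawer that stands on the worktop: lay each of the three notched bone inlay blanks flat in the felt-lined well of its own size (small, medium, large), and stand the solid bamboo node plug upright in the round well. The plain bone offcut without a notch and the open bamboo ring do not belong in the drawer; leave them where they lie.

Things in the scene. Friction and masses are not known exactly. Their poses are not given: they have to be found in the camera images.
- inlay_small_c (a point): centre, half-way up, of the small bone inlay blank: a flat cream bone plate 32 mm long (its y axis), 20 mm wide (its x axis), 12 mm thick (z up), lying flat on the worktop; a rounded notch 18 mm wide and 8 mm deep (for the flute's bore) is cut in the middle of its long edge on the -x side
- inlay_medium_c (a point): centre, half-way up, of the medium bone inlay blank: a flat cream bone plate 47 mm long (its y axis), 24 mm wide (its x axis), 12 mm thick (z up), lying flat on the worktop; a rounded notch 18 mm wide and 8 mm deep (for the flute's bore) is cut in the middle of its long edge on the -x side
- inlay_large_c (a point): centre, half-way up, of the large bone inlay blank: a flat cream bone plate 62 mm long (its y axis), 28 mm wide (its x axis), 12 mm thick (z up), lying flat on the worktop; a rounded notch 18 mm wide and 8 mm deep (for the flute's bore) is cut in the middle of its long edge on the -x side
- node_plug_c (a point): centre, half-way up, of the bamboo node plug: a solid upright bamboo cylinder 34 mm in diameter and 30 mm tall (z up), with a raised node ridge 38 mm in diameter round its middle and a closed, pale top. Stands on the worktop.
- well_small (a point): centre of the dark felt floor of the small inlay's well: 52 mm long (y axis), 40 mm wide (x axis), 5 mm deep, z up, floor 35 mm above the worktop. It is sunk in the middle of a fixed wooden block 104 mm (y) by 84 mm (x), top 40 mm up; four such blocks, in any order, two by two, fill the shallow drawer (round knob in front), whose rim is flush with the block tops
- well_medium (a point): centre of the dark felt floor of the medium inlay's well: 67 mm long (y axis), 44 mm wide (x axis), 5 mm deep, z up, floor 35 mm above the worktop. It is sunk in the middle of a fixed wooden block 104 mm (y) by 84 mm (x), top 40 mm up; four such blocks, in any order, two by two, fill the shallow drawer (round knob in front), whose rim is flush with the block tops
- well_large (a point): centre of the dark felt floor of the large inlay's well: 82 mm long (y axis), 48 mm wide (x axis), 5 mm deep, z up, floor 35 mm above the worktop. It is sunk in the middle of a fixed wooden block 104 mm (y) by 84 mm (x), top 40 mm up; four such blocks, in any order, two by two, fill the shallow drawer (round knob in front), whose rim is flush with the block tops
- well_plug (a point): centre of the felt floor of the round well for the node plug: 58 mm in diameter, 5 mm deep, z up, dark felt floor 35 mm above the worktop, in the fourth block of the drawer (block 104 mm in y by 84 mm in x, top 40 mm above the worktop). Fixed.
- bone_offcut_c (a point): centre of a look-alike: a plain rectangular cream bone offcut 55 mm long (y), 22 mm wide (x), 12 mm thick, with no notch, lying on the worktop. It stays there.
- bamboo_ring_c (a point): centre, half-way up, of a look-alike: an open bamboo ring, 36 mm outside and 25 mm inside diameter, 26 mm tall, hollow right through, standing on the worktop. It stays there.

How it is judged:
At the end, for the whole second after the job is handed in: Each inlay lies flat in the well of its own size, the plug stands upright in the round well (centres within 16 mm, on the felt within 3 mm, tilt under 0.15 rad), all released and at rest; the bone offcut and bamboo ring are within 25 mm of their starting places (horizontal distance between inlay_small_c and well_small below 0.016 m and z of inlay_small_c in the frame of well_small between 0.003 and 0.009 m and angle between each of inlay_small_c, inlay_medium_c, inlay_large_c, node_plug_c's own z axis and vertical below 0.15 rad and linear speed of each of inlay_small, inlay_medium, inlay_large, node_plug below 0.02 m/s and horizontal distance between inlay_medium_c and well_medium below 0.016 m and z of inlay_medium_c in the frame of well_medium between 0.003 and 0.009 m and horizontal distance between inlay_large_c and well_large below 0.016 m and z of inlay_large_c in the frame of well_large between 0.003 and 0.009 m and horizontal distance between node_plug_c and well_plug below 0.016 m and z of node_plug_c in the frame of well_plug between 0.012 and 0.018 m and distance of each of bone_offcut_c, bamboo_ring_c from where it was at the start of the episode below 0.025 m); the robot touches nothing.
It fails at once if the bone offcut is moved from its place (distance of bone_offcut_c from where it was at the start of the episode above 0.025 m).
It fails at once if the bamboo ring is moved from its place (distance of bamboo_ring_c from where it was at the start of the episode above 0.025 m).
It also fails if it takes over 104 s, if anything falls off the work surface, if the arm or the gripper's body presses on something with over 40 N, if the wrist force passes 120 N, or if a joint passes its speed limit or range.

## Working session

There is one attempt and no reset: what is moved stays moved. The work goes in short steps, Python scripts to look and compute and a tool call to move; the robot and the scene stay as the last step left them, time stands still between calls to the robot, and variables do not carry over. Pictures are saved under pics/ and viewed, at most 14 in all, crops included, and the job is handed in when it is done.

Besides the shell and the picture viewer there is one more tool, called after "Emit:" by a JSON object that holds its "method" and its "body". send_rows: Moves the arm, as the interface text tells. Its arguments: {"type":"object","properties":{"plan":{"type":"array"},"hand":{"type":"number"},"squeeze":{"type":"number"}},"required":["plan"]}

```bash
mkdir -p pics; ls; python3 - <<'E'
from cell import status, read_camera, camera_info
import cv2
for n in ("top","scene"):
    cv2.imwrite(f"pics/{n}0.png",read_camera(n)[:,:,::-1]); print(n,camera_info(n))
print(camera_info("wrist"))
print(status.observe())
E
```

```text
pics
top {'vfov': 49.059938741175344, 'cx': 315.5751881406934, 'cy': 209.23334243006798, 'distortion': array([-0.0132387,  0.       ,  0.       ,  0.       ,  0.       ]), 'origin': array([ 0.41846343, -0.01242128,  0.95409133]), 'attitude': array([-3.006125  , -0.02621435, -1.56016787])}
scene {'vfov': 57.66405941789817, 'cx': 325.2681098815885, 'cy': 195.02197281599734, 'distortion': array([-0.02967809,  0.        ,  0.        ,  0.        ,  0.        ]), 'origin': array([ 0.9972428 , -0.18320045,  0.6859486 ]), 'attitude': array([-2.47957766, -0.00729465,  1.27602779])}
{'vfov': 66.28696040841199, 'cx': 312.24083912746295, 'cy': 196.76556602899612, 'distortion': array([-0.03848331,  0.        ,  0.        ,  0.        ,  0.        ]), 'origin': array([ 0.26430401, -0.45930717,  0.38321447]), 'attitude': array([ 2.88951801e+00,  3.93921982e-04, -1.17346206e+00])}
{'time': 0.1, 'qpos': array([-1.32001146e+00,  3.42657204e-01,  1.52489957e+00, -8.91342522e-06,
        1.27541825e+00, -1.45986267e-01]), 'qvel': array([-0.00011982, -0.00085858, -0.00152063,  0.00043579,  0.00010381,
       -0.00111215]), 'joint_efforts': array([ 1.39038126e-03, -4.32003307e+01, -2.44694817e+01,  7.19160866e-02,
        5.26016636e-02, -4.74628132e-05]), 'tool_pos': array([ 0.20281208, -0.48383471,  0.21281997]), 'tool_rot': array([-3.14022375e+00, -1.92656947e-04,  3.96773604e-01]), 'contact_force': array([-0.39875344,  0.73064117, -0.34765407]), 'torque': array([-0.00135797, -0.00681624, -0.03907131]), 'grip_force': 0.0, 'opening': 0.09166224367686028}
```

View pics/top0.png

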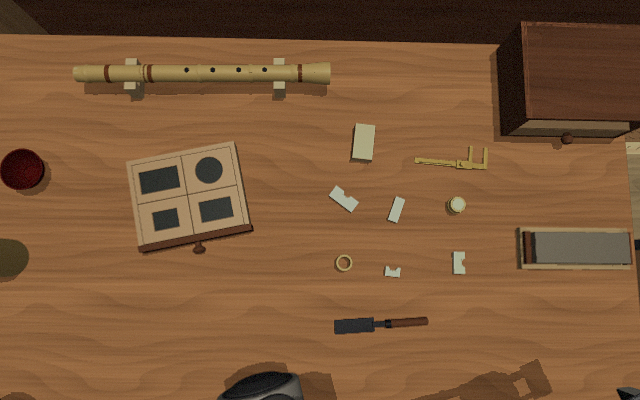

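View pics/scene0.png

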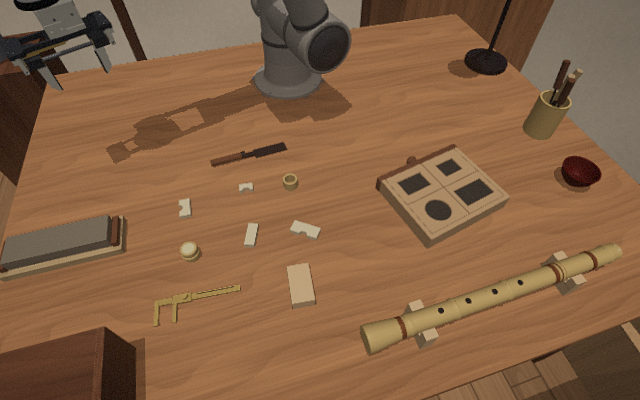

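The top picture shows the drawer at left: large well (159,179), round (209,169), small (165,219) and medium (216,208). The parts are large inlay (344,198), offcut (397,209), plug (457,205), ring (344,263), small inlay (393,272) and medium inlay (459,263).

```bash
cat > h.py <<'E'
import numpy as np, cv2
from scipy.spatial.transform import Rotation as Ro
from cell import status, read_camera, camera_info, models, ticket
def plane(info,px,z):
    f=200/np.tan(np.radians(info['vfov'])/2)
    K=np.array([[f,0,info['cx']],[0,f,info['cy']],[0,0,1]])
    u=cv2.undistortPoints(np.float64(px).reshape(-1,1,2),K,np.float64(info['distortion'])).reshape(-1,2)
    d=np.c_[u,np.ones(len(u))]@Ro.from_euler('xyz',info['attitude']).as_matrix().T
    o=info['origin']; return (o+d*((z-o[2])/d[:,2])[:,None])[:,:2]
def rect(info,mask,z):
    """world centre, long axis angle, (long,short) mm of a mask's contour at height z"""
    c=max(cv2.findContours(mask.astype(np.uint8),cv2.RETR_EXTERNAL,cv2.CHAIN_APPROX_NONE)[0],key=len)
    w=plane(info,c,z)*1000
    (cx,cy),(a,b),_=r=cv2.minAreaRect(w.astype(np.float32))
    p=cv2.boxPoints(r); e=[p[1]-p[0],p[2]-p[1]]; e=max(e,key=np.linalg.norm)
    ang=(np.arctan2(e[1],e[0]))%np.pi
    ys,xs=np.nonzero(mask); m=plane(info,np.c_[xs,ys],z).mean(0)*1000
    return np.round([cx,cy],1),round(ang,3),np.round([max(a,b),min(a,b)],1),np.round(m,1)
ZS=dict(inlay_small_c=.012,inlay_medium_c=.012,inlay_large_c=.012,node_plug_c=.030,bone_offcut_c=.012,bamboo_ring_c=.026,
 well_small=.035,well_medium=.035,well_large=.035,well_plug=.035)
E
python3 - <<'E'
from h import *
info=camera_info("top"); read_camera("top")
for n,z in ZS.items():
    for r in models.regions_of("top",n)[:2]:
        print(n,round(r['conf'],2),np.round(r['extent']),*rect(info,r['mask'],z))
im=cv2.cvtColor(cv2.imread("pics/top0.png"),cv2.COLOR_BGR2HSV)
print("thr")
for n,(x,y) in dict(small=(393,272),medium=(459,263),large=(344,198),off=(397,209)).items():
    s=np.zeros(im.shape[:2],bool); R=im[y-22:y+22,x-22:x+22]
    s[y-22:y+22,x-22:x+22]=(R[...,1]<75)&(R[...,2]>140); print(n,s.sum(),*rect(info,s,.012))
print([np.round(p,3) for p in plane(info,[(126,160),(234,142),(252,230),(140,250)],.04)])
E
```

```text
inlay_small_c 0.42 [385. 266. 399. 277.] [ 414.5 -199.8] 1.482 [32.9 18.6] [ 413.9 -200.1]
inlay_small_c 0.15 [449. 199. 462. 213.] [ 562.1 -342.9] 2.346 [35.4 33.7] [ 561.7 -343.2]
inlay_medium_c 0.72 [452. 254. 464. 275.] [ 435.7 -344.3] 3.111 [45.9 26.2] [ 435.8 -343.7]
inlay_large_c 0.81 [330. 188. 355. 212.] [570.9 -94.8] 0.935 [60.5 29.2] [569.5 -94.6]
inlay_large_c 0.32 [336. 255. 351. 272.] [433.1 -96.7] 1.581 [36.5 31.9] [432.8 -97. ]
node_plug_c 0.69 [449. 198. 467. 212.] [ 557.7 -337.1] 2.345 [42.6 33.1] [ 557.6 -337. ]
node_plug_c 0.27 [188. 188. 242. 235.] [541.  176.3] 1.79 [107.   86.2] [540.5 176.7]
bone_offcut_c 0.7 [384. 194. 402. 221.] [ 549.9 -210.1] 2.772 [59.4 27. ] [ 549.9 -210.4]
bamboo_ring_c 0.55 [335. 256. 352. 270.] [432.8 -94.4] 1.576 [33.8 31.4] [432.2 -94.4]
bamboo_ring_c 0.42 [190. 188. 239. 235.] [541.8 177.1] 1.788 [106.   86.7] [541.4 177.4]
well_small 0.67 [139. 197. 198. 245.] [517.9 279.3] 1.805 [106.3  84.7] [517.5 279.5]
well_medium 0.83 [188. 186. 242. 234.] [540.6 175.5] 1.788 [105.1  85.6] [540.6 175.5]
well_medium 0.36 [387. 198. 405. 222.] [ 545.9 -205.7] 2.771 [57.6 25.3] [ 545.9 -205.9]
well_large 0.93 [132. 156. 189. 207.] [602.6 297.5] 1.788 [106.8  87.9] [602.3 296.9]
well_plug 0.74 [184. 147. 234. 194.] [625.  193.5] 1.788 [105.2  85.2] [624.5 194.2]
thr
small 118 [ 415.6 -201.7] 1.482 [31.8 20.3] [ 414.2 -201.3]
medium 224 [ 436.4 -346.5] 3.11 [47.3 21.9] [ 435.9 -345.5]
large 340 [572.2 -96.2] 0.933 [61.6 28.4] [571.6 -95.8]
off 247 [ 550.5 -211.8] 2.808 [55.4 21.3] [ 550.2 -211.7]
[array([0.643, 0.368]), array([0.686, 0.141]), array([0.498, 0.097]), array([0.453, 0.326])]
```

```bash
cat >> h.py <<'E'
def need(x,y,z,yaw):
    """turn about tool z (do first), then offset in tool axes (mm) from the measured pose"""
    s=status.observe(); r=s['tool_rot']; p=s['tool_pos']*1000
    t=(r[2]-yaw+np.pi)%(2*np.pi)-np.pi
    e=Ro.from_euler('xyz',[np.pi,0,yaw]).as_matrix().T@(np.array([x,y,z])-p)
    e0=Ro.from_euler('xyz',[np.pi,0,r[2]]).as_matrix().T@(np.array([x,y,z])-p)
    print("turn",round(t,3),"after",np.round(e,1),"before",np.round(e0,1),"t",round(s['time'],2))
E
python3 -c "
from h import *
need(436,-346,100,1.54)"
```

```text
turn -1.143 after [145.3 228.7 113.5] before [268.4 -37.4 113.5] t 0.65
```

Emit:
{"method": "send_rows", "body": {"plan": [{"offset": [38, -5, 0], "yaw": 0}, {"offset": [38, -5, 0], "yaw": 0}, {"offset": [38, -5, 0], "yaw": 0}, {"offset": [38, -5, 0], "yaw": 0}, {"offset": [38, -5, 0], "yaw": 0}, {"offset": [38, -5, 0], "yaw": 0}, {"offset": [38, -5, 0], "yaw": 0}, {"offset": [0, 0, 10], "yaw": -0.143}, {"offset": [0, 0, 10], "yaw": -0.143}, {"offset": [0, 0, 10], "yaw": -0.143}, {"offset": [0, 0, 10], "yaw": -0.143}, {"offset": [0, 0, 10], "yaw": -0.143}, {"offset": [0, 0, 10], "yaw": -0.143}, {"offset": [0, 0, 10], "yaw": -0.143}, {"offset": [0, 0, 10], "yaw": -0.143}, {"offset": [0, 0, 0], "yaw": 0}], "hand": 0, "squeeze": 20}}

```text
time: 2.25
tool_pos: [0.4341, -0.3486, 0.1322]
tool_rot: [-3.14, -0.002, 1.542]
contact_force: [0.4, -0.0, -0.2]
opening: 0.0923
grip_force: 0.0
```

```bash
python3 -c "
from h import *
need(436,-346,31,1.54)
i=camera_info('wrist');im=read_camera('wrist')
cv2.imwrite('pics/w1.png',im[:,:,::-1])
for r in models.regions_of('wrist','inlay_medium_c')[:2]: print(r['conf'],r['extent'],*rect(i,r['mask'],.012))"
```

```text
turn 0.002 after [  2.6   1.8 101.2] before [  2.6   1.8 101.2] t 2.25
0.76 [292.2, 171.0, 340.3, 198.8] [ 436.8 -346.1] 3.114 [46.7 25.8] [ 437.  -345.2]
```

View pics/w1.png

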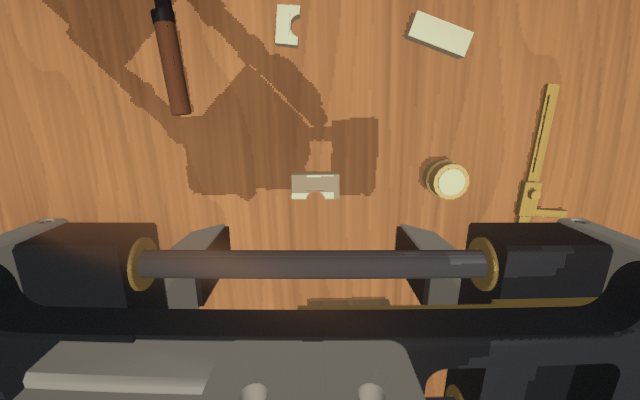

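The wrist view shows the medium inlay at (316,187), small at (288,25), offcut (440,35) and plug (450,182). The medium position agrees with the top camera to 1 mm.

Emit:
{"method": "send_rows", "body": {"plan": [{"offset": [3, 2, 26], "yaw": 0}, {"offset": [0, 0, 30], "yaw": 0}, {"offset": [0, 0, 25], "yaw": 0}, {"offset": [0, 0, 14], "yaw": 0}, {"offset": [0, 0, 6], "yaw": 0}, {"offset": [0, 0, 0], "yaw": 0}]}}

```text
time: 2.95
tool_pos: [0.4369, -0.3463, 0.0324]
tool_rot: [-3.141, -0.0, 1.539]
contact_force: [0.7, 0.1, -0.0]
opening: 0.0916
grip_force: 0.0
```

Emit:
{"method": "send_rows", "body": {"plan": [{"offset": [0, 0, 0], "yaw": 0}, {"offset": [0, 0, 0], "yaw": 0}, {"offset": [0, 0, 0], "yaw": 0}, {"offset": [0, 0, 0], "yaw": 0}, {"offset": [0, 0, 0], "yaw": 0}, {"offset": [0, 0, 0], "yaw": 0}, {"offset": [0, 0, 0], "yaw": 0}], "hand": 1}}

```text
time: 3.65
tool_pos: [0.4368, -0.3462, 0.0324]
tool_rot: [3.142, 0.0, 1.541]
contact_force: [0.7, 0.8, 0.3]
opening: 0.0405
grip_force: 0.0
```

```bash
python3 -c "
from h import *
s=status.observe();print(s['opening'],s['grip_force'])
im=read_camera('wrist')
cv2.imwrite('pics/w2.png',im[:,:,::-1])
a=read_camera('top')[220:310,390:530,::-1]
im2=cv2.resize(im[100:300,150:480,::-1],None,fx=2,fy=2)
a=cv2.resize(a,(311,200),interpolation=cv2.INTER_CUBIC)
im2[:200,:311]=a
cv2.imwrite('pics/w2.png',im2)"
```

```text
0.04054965980200339 0.0
```

View pics/w2.png

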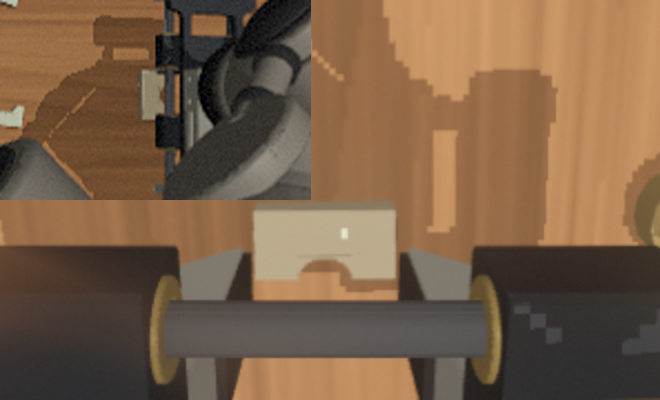

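```bash
python3 -c "
from h import *
i=camera_info('wrist');s=status.observe();im=read_camera('wrist')
for r in models.regions_of('wrist','inlay_medium_c')[:2]: print(r['conf'],r['extent'],*rect(i,r['mask'],.012))
print(s['tool_pos'],s['tool_rot'],i['origin'],i['attitude'])
f=200/np.tan(np.radians(i['vfov'])/2)
K=np.array([[f,0,i['cx']],[0,f,i['cy']],[0,0,1]])
R=Ro.from_euler('xyz',i['attitude']).as_matrix().T
p=np.array([s['tool_pos']+[0,0,-.025],s['tool_pos']+[.0235,0,-.025],s['tool_pos']+[-.0235,0,-.025]])
print(cv2.projectPoints(p,cv2.Rodrigues(R)[0],-R@i['origin'],K,i['distortion'])[0])"
```

```text
0.65 [276.2, 199.2, 346.0, 241.8] [ 436.3 -345.4] 3.137 [46.7 26.6] [ 436.7 -343.9]
[ 0.43680961 -0.34621566  0.03242003] [-3.14158535e+00  4.89880780e-05  1.54074290e+00] [ 0.43870353 -0.28053925  0.20278429] [ 2.88859814e+00 -8.82325525e-05 -2.94860625e-02]
[[[312.27945145 218.67876195]]

 [[347.27993595 217.68612694]]

 [[277.33834063 219.647692  ]]]
```

Emit:
{"method": "send_rows", "body": {"plan": [{"offset": [0, 0, 0], "yaw": 0}, {"offset": [0, 0, 0], "yaw": 0}]}}

```text
time: 4.05
tool_pos: [0.4368, -0.3462, 0.0324]
tool_rot: [3.142, 0.0, 1.541]
contact_force: [-0.3, 0.6, 0.4]
opening: 0.0081
grip_force: 0.0
```

Emit:
{"method": "send_rows", "body": {"plan": [{"offset": [0, 0, 0], "yaw": 0}, {"offset": [0, 0, 0], "yaw": 0}]}}

```text
time: 4.25
tool_pos: [0.4368, -0.3462, 0.0324]
tool_rot: [3.142, 0.0, 1.541]
contact_force: [0.0, -0.1, 0.1]
opening: 0.0
grip_force: 0.0
```

```bash
python3 -c "
from h import *
i=camera_info('wrist');im=read_camera('wrist')
s=status.observe();print(s['opening'],s['grip_force'],s['tool_pos'])
for r in models.regions_of('wrist','inlay_medium_c')[:2]: print(r['conf'],r['extent'],*rect(i,r['mask'],.012))
im2=cv2.resize(im[100:340,180:460,::-1],None,fx=2.5,fy=2.5)
cv2.imwrite('pics/w3.png',im2)"
```

```text
0.00047152214691322815 0.0 [ 0.43684222 -0.34623817  0.03245501]
0.6 [274.5, 196.1, 346.8, 228.6] [ 436.6 -340.7] 0.0 [46.  18.1] [ 436.9 -339.9]
```

View pics/w3.png

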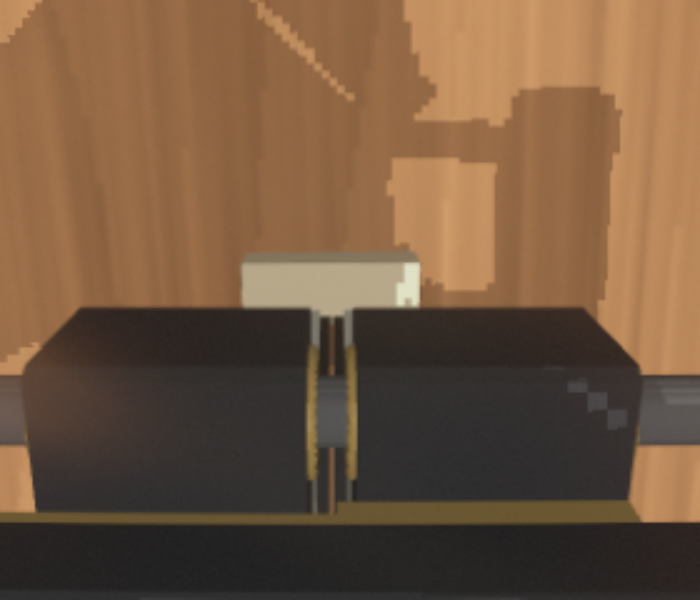

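```bash
python3 -c "
from h import *
im=read_camera('scene')
cv2.imwrite('pics/s2.png',cv2.resize(im[60:300,60:380,::-1],None,fx=2.4,fy=2.4))
i=camera_info('scene');s=status.observe()
f=200/np.tan(np.radians(i['vfov'])/2)
K=np.array([[f,0,i['cx']],[0,f,i['cy']],[0,0,1]])
R=Ro.from_euler('xyz',i['attitude']).as_matrix().T
p=np.array([s['tool_pos'],s['tool_pos']+[0,0,-.025]])
print((cv2.projectPoints(p,cv2.Rodrigues(R)[0],-R@i['origin'],K,i['distortion'])[0]-[60,60])*2.4)"
```

```text
[[[291.75518567 339.6945462 ]]

 [[299.65833316 355.32449591]]]
```

View pics/s2.png

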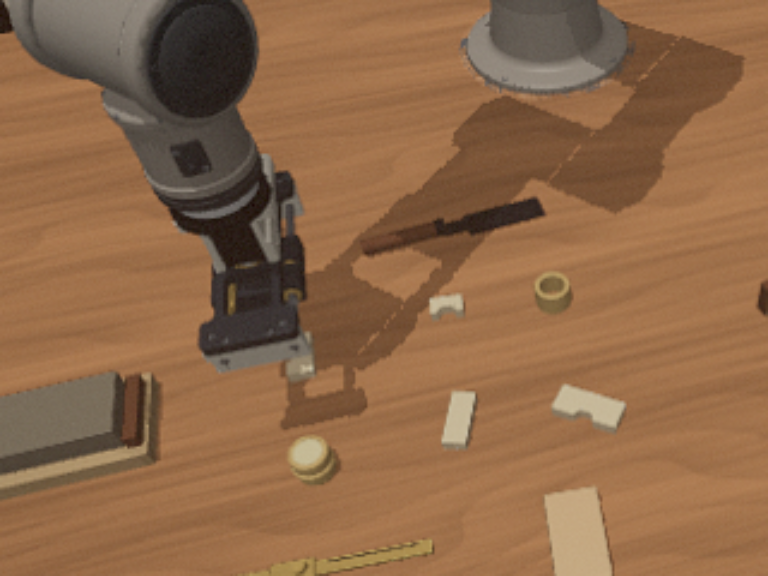

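The fingers closed over the piece without touching it, so they seem to end higher than expected. I'll open and feel downward in small steps.

Emit:
{"method": "send_rows", "body": {"plan": [{"offset": [0, 0, 0], "yaw": 0}, {"offset": [0, 0, 0], "yaw": 0}, {"offset": [0, 0, 0], "yaw": 0}, {"offset": [0, 0, 0], "yaw": 0}, {"offset": [0, 0, 0], "yaw": 0}, {"offset": [0, 0, 0], "yaw": 0}, {"offset": [0, 0, 0], "yaw": 0}, {"offset": [0, 0, 0], "yaw": 0}, {"offset": [0, 0, 0], "yaw": 0}, {"offset": [0, 0, 0], "yaw": 0}, {"offset": [0, 0, 3], "yaw": 0}, {"offset": [0, 0, 3], "yaw": 0}], "hand": 0}}

```text
time: 5.6
tool_pos: [0.4368, -0.3462, 0.0262]
tool_rot: [3.142, 0.0, 1.541]
contact_force: [0.5, 0.5, -0.6]
opening: 0.0899
grip_force: 0.0
```

Emit:
{"method": "send_rows", "body": {"plan": [{"offset": [0, 0, 2], "yaw": 0}, {"offset": [0, 0, 0], "yaw": 0}]}}

```text
time: 5.8
tool_pos: [0.4366, -0.346, 0.0239]
tool_rot: [-3.141, -0.001, 1.541]
contact_force: [-0.1, -0.9, -0.3]
opening: 0.0922
grip_force: 0.0
```

Emit:
{"method": "send_rows", "body": {"plan": [{"offset": [0, 0, 2], "yaw": 0}, {"offset": [0, 0, 0], "yaw": 0}]}}

```text
time: 6.0
tool_pos: [0.4367, -0.3461, 0.0222]
tool_rot: [-3.141, -0.0, 1.541]
contact_force: [-0.2, 0.0, -0.7]
opening: 0.0919
grip_force: 0.0
```

The claimed tips would now be 3 mm below the table with no contact, so the fingers really are shorter.

Emit:
{"method": "send_rows", "body": {"plan": [{"offset": [0, 0, 3], "yaw": 0}, {"offset": [0, 0, 3], "yaw": 0}, {"offset": [0, 0, 0], "yaw": 0}]}}

```text
time: 6.3
tool_pos: [0.4366, -0.346, 0.0159]
tool_rot: [-3.141, -0.001, 1.541]
contact_force: [0.1, 0.6, -0.3]
opening: 0.0915
grip_force: 0.0
```

```bash
python3 -c "
from h import *
i=camera_info('wrist');im=read_camera('wrist')
cv2.imwrite('pics/w4.png',im[100:400,100:540,::-1])
im=read_camera('scene')
cv2.imwrite('pics/s3.png',cv2.resize(im[150:250,120:240,::-1],None,fx=5,fy=5))"
```

```text
(no output)
```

View pics/w4.png

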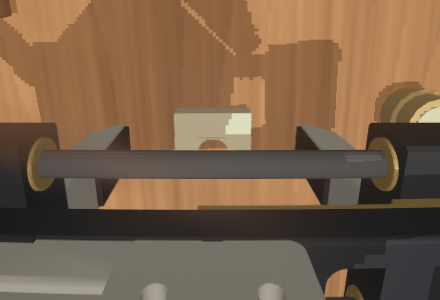

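View pics/s3.png

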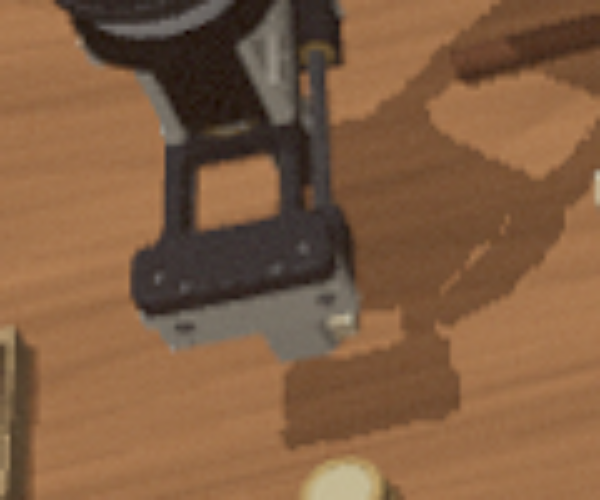

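```bash
python3 -c "
from h import *
def ray(i,px,ax,v):
    f=200/np.tan(np.radians(i['vfov'])/2);K=np.array([[f,0,i['cx']],[0,f,i['cy']],[0,0,1]])
    u=cv2.undistortPoints(np.float64(px).reshape(-1,1,2),K,i['distortion']).reshape(-1,2)
    d=np.c_[u,np.ones(len(u))]@Ro.from_euler('xyz',i['attitude']).as_matrix().T
    return i['origin']+d*((v-i['origin'][ax])/d[:,ax])[:,None]
i=camera_info('scene')
c=np.array([[285,358],[357,338],[255,337],[175,350],[150,315]])/5+[120,150]
for v in (.485,.50): print(v,ray(i,c,0,v).round(3).tolist())
i=camera_info('wrist');T=status.observe()['tool_pos'];print(T)
c=np.array([[130,126],[296,126],[128,155],[65,150]])+[100,100]
for v in (T[0]-.046,T[0]+.046): print(ray(i,c,0,v).round(3).tolist())
"
```

```text
0.485 [[0.485, -0.36, 0.026], [0.485, -0.329, 0.029], [0.485, -0.367, 0.045], [0.485, -0.399, 0.049], [0.485, -0.4, 0.075]]
0.5 [[0.5, -0.355, 0.046], [0.5, -0.325, 0.048], [0.5, -0.362, 0.064], [0.5, -0.393, 0.068], [0.5, -0.394, 0.093]]
[ 0.43673549 -0.34618441  0.01629004]
[[0.391, -0.338, 0.025], [0.391, -0.217, 0.358], [0.391, -0.351, 0.034], [0.391, -0.32, 0.098]]
[[0.483, -0.228, 0.336], [0.483, -0.339, 0.029], [0.483, -0.215, 0.327], [0.483, -0.245, 0.268]]
```

The geometry shows the fingertips about 10 mm above the TCP height, at z≈0.026, so the tool frame is off by about 35 mm along z. I'll work from that.

Emit:
{"method": "send_rows", "body": {"plan": [{"offset": [0, 0, 8], "yaw": 0}, {"offset": [0, 0, 5], "yaw": 0}, {"offset": [0, 0, 0], "yaw": 0}]}}

```text
time: 6.7
tool_pos: [0.4363, -0.3457, 0.0024]
tool_rot: [-3.14, -0.001, 1.541]
contact_force: [-0.2, 0.2, 0.4]
opening: 0.0919
grip_force: 0.0
```

Emit:
{"method": "send_rows", "body": {"plan": [{"offset": [0, 0, 3], "yaw": 0}, {"offset": [0, 0, 3], "yaw": 0}, {"offset": [0, 0, 0], "yaw": 0}]}}

```text
time: 7.0
tool_pos: [0.4366, -0.346, -0.003]
tool_rot: [-3.141, -0.0, 1.541]
contact_force: [-0.7, -0.1, -0.4]
opening: 0.092
grip_force: 0.0
```

Emit:
{"method": "send_rows", "body": {"plan": [{"offset": [0, 0, 0], "yaw": 0}, {"offset": [0, 0, 0], "yaw": 0}, {"offset": [0, 0, 0], "yaw": 0}, {"offset": [0, 0, 0], "yaw": 0}, {"offset": [0, 0, 0], "yaw": 0}, {"offset": [0, 0, 0], "yaw": 0}, {"offset": [0, 0, 0], "yaw": 0}, {"offset": [0, 0, 0], "yaw": 0}], "hand": 0.6}}

```text
time: 7.8
tool_pos: [0.4368, -0.3462, -0.0025]
tool_rot: [3.142, 0.0, 1.541]
contact_force: [0.4, 1.0, -0.4]
opening: 0.0456
grip_force: 20.0
```

Gripped: 45.6 mm opening, 20 N. Lift, turn and carry to the medium well.

Emit:
{"method": "send_rows", "body": {"plan": [{"offset": [0, 0, -10], "yaw": 0}, {"offset": [0, 0, -20], "yaw": 0}, {"offset": [0, 0, -25], "yaw": 0.1}, {"offset": [0, 0, -25], "yaw": 0.136}, {"offset": [0, 0, -20], "yaw": 0.136}, {"offset": [0, 0, 0], "yaw": 0.136}, {"offset": [0, 0, 0], "yaw": 0.136}, {"offset": [0, 0, 0], "yaw": 0.136}, {"offset": [0, 0, 0], "yaw": 0.136}, {"offset": [0, 0, 0], "yaw": 0.136}, {"offset": [0, 0, 0], "yaw": 0.136}, {"offset": [0, 0, 0], "yaw": 0.134}, {"offset": [0, 0, 0], "yaw": 0}]}}

```text
time: 9.1
tool_pos: [0.4369, -0.3463, 0.0981]
tool_rot: [3.141, -0.0, 0.218]
contact_force: [-0.4, -0.1, 1.3]
opening: 0.0461
grip_force: 20.0
```

```bash
python3 -c "
from h import *
need(540,174.5,100,.219); print(status.observe()['opening'],status.observe()['grip_force'])"
```

```text
turn -0.001 after [ 213.8 -485.9   -1.9] before [ 213.1 -486.2   -1.9] t 9.1
0.04612200265726573 20.00156857073307
```

Emit:
{"method": "send_rows", "body": {"plan": [{"offset": [16.4, -37.4, 0], "yaw": 0}, {"offset": [16.4, -37.4, 0], "yaw": 0}, {"offset": [16.4, -37.4, 0], "yaw": 0}, {"offset": [16.4, -37.4, 0], "yaw": 0}, {"offset": [16.4, -37.4, 0], "yaw": 0}, {"offset": [16.4, -37.4, 0], "yaw": 0}, {"offset": [16.4, -37.4, 0], "yaw": 0}, {"offset": [16.4, -37.4, 0], "yaw": 0}, {"offset": [16.4, -37.4, 0], "yaw": 0}, {"offset": [16.4, -37.4, 0], "yaw": 0}, {"offset": [16.4, -37.4, 0], "yaw": 0}, {"offset": [16.4, -37.4, 0], "yaw": 0}, {"offset": [16.4, -37.4, 0], "yaw": 0}, {"offset": [0, 0, 0], "yaw": 0}, {"offset": [0, 0, 0], "yaw": 0}]}}

```text
time: 10.6
tool_pos: [0.5391, 0.1754, 0.0975]
tool_rot: [3.141, 0.0, 0.224]
contact_force: [0.5, 0.1, -0.8]
opening: 0.0458
grip_force: 20.0
```

```bash
python3 -c "
from h import *
need(540,174.5,34,.219)
i=camera_info('wrist');im=read_camera('wrist')
cv2.imwrite('pics/w5.png',im[:,:,::-1])
for n in ('well_medium','well_large','well_plug','well_small'):
  for r in models.regions_of('wrist',n)[:1]: print(n,r['conf'],r['extent'],*rect(i,r['mask'],.04))
"
```

```text
turn 0.005 after [ 0.7  1.  63.5] before [ 0.7  1.  63.5] t 10.6
well_medium 0.77 [243.7, 144.8, 385.1, 231.6] [554.2 176.4] 1.786 [105.   64.8] [557.8 177.3]
well_large 0.96 [90.8, 23.1, 243.4, 147.1] [603.4 294.7] 1.788 [105.8  83.6] [605.  294.3]
well_plug 0.81 [239.0, 19.7, 393.8, 149.4] [625.8 192.3] 1.79 [105.3  84.3] [627.5 192.9]
well_small 0.94 [103.5, 147.1, 244.5, 234.0] [528.5 277.8] 1.798 [106.5  69.3] [532.9 278.4]
```

View pics/w5.png

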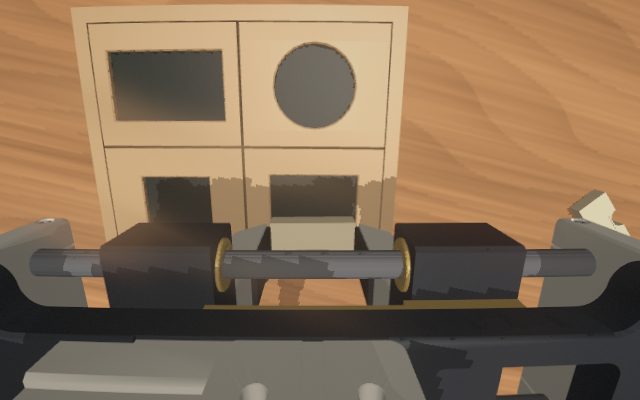

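The wrist view shows the piece held centred over the medium well (315,200), with the well positions agreeing within 3 mm. Lower and release.

Emit:
{"method": "send_rows", "body": {"plan": [{"offset": [2.5, 1, 20], "yaw": 0}, {"offset": [0, 0, 20], "yaw": 0}, {"offset": [0, 0, 12], "yaw": 0}, {"offset": [0, 0, 6], "yaw": 0}, {"offset": [0, 0, 3], "yaw": 0}, {"offset": [0, 0, 2], "yaw": 0}, {"offset": [0, 0, 0], "yaw": 0}]}}

```text
time: 11.55
tool_pos: [0.5423, 0.1743, 0.0348]
tool_rot: [3.141, -0.001, 0.219]
contact_force: [-0.1, -0.2, 0.7]
opening: 0.0455
grip_force: 20.0
```

Emit:
{"method": "send_rows", "body": {"plan": [{"offset": [0, 0, 0], "yaw": 0}, {"offset": [0, 0, 0], "yaw": 0}, {"offset": [0, 0, 0], "yaw": 0}, {"offset": [0, 0, 0], "yaw": 0}], "hand": 0.2}}

```text
time: 11.95
tool_pos: [0.5422, 0.1743, 0.0346]
tool_rot: [3.141, -0.0, 0.219]
contact_force: [-0.1, -0.7, -1.1]
opening: 0.0717
grip_force: 0.0
```

Emit:
{"method": "send_rows", "body": {"plan": [{"offset": [0, 0, -10], "yaw": 0}, {"offset": [0, 0, -20], "yaw": 0}, {"offset": [0, 0, -30], "yaw": 0}, {"offset": [0, 0, -10], "yaw": 0}, {"offset": [0, 0, 0], "yaw": 0}], "hand": 0}}

```text
time: 12.45
tool_pos: [0.5432, 0.1745, 0.1064]
tool_rot: [3.141, -0.004, 0.219]
contact_force: [-0.6, 0.1, 0.7]
opening: 0.0916
grip_force: 0.0
```

```bash
python3 -c "
from h import *
read_camera('top');i=camera_info('top')
for r in models.regions_of('top','inlay_medium_c')[:2]: print(r['conf'],r['extent'],*rect(i,r['mask'],.047))
read_camera('scene');i=camera_info('scene')
for r in models.regions_of('scene','inlay_medium_c')[:2]: print(r['conf'],r['extent'],*rect(i,r['mask'],.047))
need(415,-201,100,-.089)
"
```

```text
0.74 [402.2, 176.3, 426.9, 194.7] [546.7 170.9] 1.82 [53.  30.3] [547.2 171.2]
turn 0.308 after [-92.4 384.8   3.1] before [-204.6  338.7    3.1] t 12.65
```

Emit:
{"method": "send_rows", "body": {"plan": [{"offset": [0, 0, 0], "yaw": 0.103}, {"offset": [0, 0, 0], "yaw": 0.103}, {"offset": [0, 0, 0], "yaw": 0.102}, {"offset": [-9.2, 38.5, 0], "yaw": 0}, {"offset": [-9.2, 38.5, 0], "yaw": 0}, {"offset": [-9.2, 38.5, 0], "yaw": 0}, {"offset": [-9.2, 38.5, 0], "yaw": 0}, {"offset": [-9.2, 38.5, 0], "yaw": 0}, {"offset": [-9.2, 38.5, 0], "yaw": 0}, {"offset": [-9.2, 38.5, 0], "yaw": 0}, {"offset": [-9.2, 38.5, 0], "yaw": 0}, {"offset": [-9.2, 38.5, 0], "yaw": 0}, {"offset": [-9.2, 38.5, 0], "yaw": 0}, {"offset": [0, 0, 0], "yaw": 0}, {"offset": [0, 0, 0], "yaw": 0}]}}

```text
time: 14.15
tool_pos: [0.4154, -0.2012, 0.1036]
tool_rot: [-3.14, 0.002, -0.092]
contact_force: [-0.0, -0.7, -0.4]
opening: 0.0918
grip_force: 0.0
```

```bash
python3 -c "
from h import *
i=camera_info('wrist');read_camera('wrist')
for n in ('inlay_small_c','inlay_large_c','node_plug_c'):
  for r in models.regions_of('wrist',n)[:1]: print(n,r['conf'],r['extent'],*rect(i,r['mask'],ZS[n]))
i=camera_info('top');read_camera('top')
for r in models.regions_of('top','inlay_medium_c')[:2]: print(r['conf'],r['extent'],*rect(i,r['mask'],.047))
need(415,-201,-3,-.089)
"
```

```text
inlay_small_c 0.66 [298.1, 179.6, 335.5, 207.8] [ 417.6 -203.2] 1.466 [31.6 21.8] [ 416.5 -202.7]
inlay_large_c 0.97 [119.0, 0.0, 209.7, 53.3] [570.5 -99.5] 0.935 [67.3 28.6] [ 566.2 -102.2]
node_plug_c 0.74 [447.8, 0.0, 507.0, 23.4] [ 546.2 -333.9] 1.506 [43.6 16.8] [ 547.9 -331.8]
0.5 [204.3, 199.5, 227.7, 218.5] [540.3 173. ] 1.799 [46.8 24.6] [540.9 173.3]
turn 0.002 after [ -1.3   1.1 107.3] before [ -1.3   1.1 107.3] t 14.45
```

Emit:
{"method": "send_rows", "body": {"plan": [{"offset": [0, 2, 30], "yaw": 0.01}, {"offset": [0, 0, 35], "yaw": 0}, {"offset": [0, 0, 22], "yaw": 0}, {"offset": [0, 0, 12], "yaw": 0}, {"offset": [0, 0, 5], "yaw": 0}, {"offset": [0, 0, 3], "yaw": 0}, {"offset": [0, 0, 0], "yaw": 0}]}}

```text
time: 15.15
tool_pos: [0.4163, -0.203, -0.0023]
tool_rot: [3.141, -0.0, -0.099]
contact_force: [-0.5, 0.7, 0.0]
opening: 0.0914
grip_force: 0.0
```

Emit:
{"method": "send_rows", "body": {"plan": [{"offset": [0, 0, 0], "yaw": 0}, {"offset": [0, 0, 0], "yaw": 0}, {"offset": [0, 0, 0], "yaw": 0}, {"offset": [0, 0, 0], "yaw": 0}, {"offset": [0, 0, 0], "yaw": 0}, {"offset": [0, 0, 0], "yaw": 0}, {"offset": [0, 0, 0], "yaw": 0}, {"offset": [0, 0, 0], "yaw": 0}, {"offset": [0, 0, 0], "yaw": 0}], "hand": 0.8}}

```text
time: 16.05
tool_pos: [0.4159, -0.203, -0.0026]
tool_rot: [3.142, 0.0, -0.099]
contact_force: [-0.4, -0.5, 0.2]
opening: 0.0305
grip_force: 20.0
```

Emit:
{"method": "send_rows", "body": {"plan": [{"offset": [0, 0, -10], "yaw": 0}, {"offset": [0, 0, -20], "yaw": 0}, {"offset": [0, 0, -35], "yaw": -0.106}, {"offset": [0, 0, -35], "yaw": -0.106}, {"offset": [0, 0, 0], "yaw": -0.106}, {"offset": [17.1, -37.2, 0], "yaw": 0}, {"offset": [17.1, -37.2, 0], "yaw": 0}, {"offset": [17.1, -37.2, 0], "yaw": 0}, {"offset": [17.1, -37.2, 0], "yaw": 0}, {"offset": [17.1, -37.2, 0], "yaw": 0}, {"offset": [17.1, -37.2, 0], "yaw": 0}, {"offset": [17.1, -37.2, 0], "yaw": 0}, {"offset": [17.1, -37.2, 0], "yaw": 0}, {"offset": [17.1, -37.2, 0], "yaw": 0}, {"offset": [17.1, -37.2, 0], "yaw": 0}, {"offset": [17.1, -37.2, 0], "yaw": 0}, {"offset": [17.1, -37.2, 0], "yaw": 0}, {"offset": [0, 0, 0], "yaw": 0}, {"offset": [0, 0, 0], "yaw": 0}]}}

```text
time: 17.95
tool_pos: [0.5189, 0.2778, 0.0976]
tool_rot: [3.141, 0.0, 0.221]
contact_force: [0.3, -0.3, 0.1]
opening: 0.0309
grip_force: 20.0
```

```bash
python3 -c "
from h import *
need(519.5,277.3,34,.219)"
```

```text
turn 0.002 after [ 0.5  0.6 63.6] before [ 0.5  0.6 63.6] t 17.95
```

Emit:
{"method": "send_rows", "body": {"plan": [{"offset": [0.5, 0.5, 20], "yaw": 0}, {"offset": [0, 0, 20], "yaw": 0}, {"offset": [0, 0, 12], "yaw": 0}, {"offset": [0, 0, 6], "yaw": 0}, {"offset": [0, 0, 3], "yaw": 0}, {"offset": [0, 0, 2], "yaw": 0}, {"offset": [0, 0, 0], "yaw": 0}]}}

```text
time: 18.65
tool_pos: [0.5203, 0.2769, 0.0348]
tool_rot: [3.142, -0.001, 0.219]
contact_force: [0.1, -0.3, 0.6]
opening: 0.0305
grip_force: 20.0
```

Emit:
{"method": "send_rows", "body": {"plan": [{"offset": [0, 0, 0], "yaw": 0}, {"offset": [0, 0, 0], "yaw": 0}, {"offset": [0, 0, 0], "yaw": 0}, {"offset": [0, 0, 0], "yaw": 0}], "hand": 0.4}}

```text
time: 19.05
tool_pos: [0.52, 0.277, 0.0345]
tool_rot: [3.142, -0.0, 0.219]
contact_force: [0.6, -0.5, 0.1]
opening: 0.0541
grip_force: 0.0
```

Emit:
{"method": "send_rows", "body": {"plan": [{"offset": [0, 0, -10], "yaw": 0}, {"offset": [0, 0, -20], "yaw": 0}, {"offset": [0, 0, -30], "yaw": 0}, {"offset": [0, 0, -10], "yaw": 0}, {"offset": [0, 0, 0], "yaw": 0}], "hand": 0}}

```text
time: 19.55
tool_pos: [0.5211, 0.2774, 0.1064]
tool_rot: [-3.141, -0.004, 0.219]
contact_force: [0.2, -0.6, 0.0]
opening: 0.0896
grip_force: 0.0
```

```bash
python3 -c "
from h import *
need(571.5,-96,100,-.637)
"
```

```text
turn 0.856 after [262.6 270.1   6.4] before [-31.8 375.4   6.4] t 19.55
```

Emit:
{"method": "send_rows", "body": {"plan": [{"offset": [-3.2, 37.5, 0], "yaw": 0}, {"offset": [-3.2, 37.5, 0], "yaw": 0}, {"offset": [-3.2, 37.5, 0], "yaw": 0}, {"offset": [-3.2, 37.5, 0], "yaw": 0}, {"offset": [-3.2, 37.5, 0], "yaw": 0}, {"offset": [-3.2, 37.5, 0], "yaw": 0}, {"offset": [-3.2, 37.5, 0], "yaw": 0}, {"offset": [-3.2, 37.5, 0], "yaw": 0}, {"offset": [-3.2, 37.5, 0], "yaw": 0}, {"offset": [-3.2, 37.5, 0], "yaw": 0}, {"offset": [0, 0, 0], "yaw": 0.1427}, {"offset": [0, 0, 0], "yaw": 0.1427}, {"offset": [0, 0, 0], "yaw": 0.1427}, {"offset": [0, 0, 0], "yaw": 0.1427}, {"offset": [0, 0, 0], "yaw": 0.1427}, {"offset": [0, 0, 0], "yaw": 0.1427}, {"offset": [0, 0, 0], "yaw": 0}, {"offset": [0, 0, 0], "yaw": 0}]}}

```text
time: 21.35
tool_pos: [0.5696, -0.096, 0.1035]
tool_rot: [3.141, 0.001, -0.634]
contact_force: [0.1, 0.1, 0.2]
opening: 0.092
grip_force: 0.0
```

```bash
python3 -c "
from h import *
i=camera_info('wrist');read_camera('wrist')
for n in ('inlay_large_c',):
  for r in models.regions_of('wrist',n)[:1]: print(n,r['conf'],r['extent'],*rect(i,r['mask'],ZS[n]))
i=camera_info('top');read_camera('top')
for r in models.regions_of('top','inlay_small_c')[:2]: print(r['conf'],r['extent'],*rect(i,r['mask'],.047))
need(571.5,-96,-3,-.637)
"
```

```text
inlay_large_c 0.79 [276.3, 176.0, 347.0, 206.9] [573.9 -98.3] 0.937 [61.5 28.9] [573.6 -98. ]
0.62 [158.0, 213.7, 176.2, 225.0] [517.1 275.1] 1.768 [34.1 19.1] [516.7 275. ]
0.27 [184.8, 186.1, 241.9, 233.7] [538.4 173.2] 1.783 [105.6  86.2] [538.3 173.6]
turn 0.001 after [  1.1  -1.  107.2] before [  1.1  -1.  107.2] t 21.55
```

Emit:
{"method": "send_rows", "body": {"plan": [{"offset": [3, -1, 30], "yaw": 0}, {"offset": [0, 0, 35], "yaw": 0}, {"offset": [0, 0, 22], "yaw": 0}, {"offset": [0, 0, 12], "yaw": 0}, {"offset": [0, 0, 5], "yaw": 0}, {"offset": [0, 0, 3], "yaw": 0}, {"offset": [0, 0, 0], "yaw": 0}]}}

```text
time: 22.25
tool_pos: [0.5737, -0.0972, -0.0019]
tool_rot: [-3.141, -0.001, -0.637]
contact_force: [0.5, -0.6, -0.4]
opening: 0.092
grip_force: 0.0
```

Emit:
{"method": "send_rows", "body": {"plan": [{"offset": [0, 0, 0], "yaw": 0}, {"offset": [0, 0, 0], "yaw": 0}, {"offset": [0, 0, 0], "yaw": 0}, {"offset": [0, 0, 0], "yaw": 0}, {"offset": [0, 0, 0], "yaw": 0}, {"offset": [0, 0, 0], "yaw": 0}, {"offset": [0, 0, 0], "yaw": 0}], "hand": 0.5}}

```text
time: 22.95
tool_pos: [0.5733, -0.0972, -0.0023]
tool_rot: [-3.141, -0.001, -0.637]
contact_force: [0.2, -0.2, 2.9]
opening: 0.06
grip_force: 20.0
```

Emit:
{"method": "send_rows", "body": {"plan": [{"offset": [0, 0, -10], "yaw": 0}, {"offset": [0, 0, -20], "yaw": 0}, {"offset": [0, 0, -35], "yaw": -0.1427}, {"offset": [0, 0, -35], "yaw": -0.1427}, {"offset": [0, 0, 0], "yaw": -0.1427}, {"offset": [0, 0, 0], "yaw": -0.1427}, {"offset": [0, 0, 0], "yaw": -0.1427}, {"offset": [0, 0, 0], "yaw": -0.1427}, {"offset": [11.4, -37.7, 0], "yaw": 0}, {"offset": [11.4, -37.7, 0], "yaw": 0}, {"offset": [11.4, -37.7, 0], "yaw": 0}, {"offset": [11.4, -37.7, 0], "yaw": 0}, {"offset": [11.4, -37.7, 0], "yaw": 0}, {"offset": [11.4, -37.7, 0], "yaw": 0}, {"offset": [11.4, -37.7, 0], "yaw": 0}, {"offset": [11.4, -37.7, 0], "yaw": 0}, {"offset": [11.4, -37.7, 0], "yaw": 0}, {"offset": [11.4, -37.7, 0], "yaw": 0}, {"offset": [0, 0, 0], "yaw": 0}, {"offset": [0, 0, 0], "yaw": 0}]}}

```text
time: 24.95
tool_pos: [0.6021, 0.2963, 0.0973]
tool_rot: [3.141, 0.001, 0.221]
contact_force: [-0.1, -0.0, 0.2]
opening: 0.0602
grip_force: 20.0
```

```bash
python3 -c "
from h import *
need(603,295.5,34,.219)"
```

```text
turn 0.002 after [ 0.7  1.  63.3] before [ 0.7  1.  63.3] t 24.95
```

Emit:
{"method": "send_rows", "body": {"plan": [{"offset": [0.5, 1, 20], "yaw": 0}, {"offset": [0, 0, 20], "yaw": 0}, {"offset": [0, 0, 12], "yaw": 0}, {"offset": [0, 0, 6], "yaw": 0}, {"offset": [0, 0, 3], "yaw": 0}, {"offset": [0, 0, 2], "yaw": 0}, {"offset": [0, 0, 0], "yaw": 0}]}}

```text
time: 25.65
tool_pos: [0.6036, 0.2948, 0.0349]
tool_rot: [-3.142, -0.001, 0.219]
contact_force: [-0.6, 0.5, -0.6]
opening: 0.0605
grip_force: 20.0
```

Emit:
{"method": "send_rows", "body": {"plan": [{"offset": [0, 0, 0], "yaw": 0}, {"offset": [0, 0, 0], "yaw": 0}, {"offset": [0, 0, 0], "yaw": 0}, {"offset": [0, 0, 0], "yaw": 0}], "hand": 0}}

```text
time: 26.05
tool_pos: [0.6034, 0.2949, 0.0346]
tool_rot: [3.142, -0.0, 0.219]
contact_force: [-0.2, 0.2, -0.6]
opening: 0.0878
grip_force: 0.0
```

Emit:
{"method": "send_rows", "body": {"plan": [{"offset": [0, 0, -10], "yaw": 0}, {"offset": [0, 0, -20], "yaw": 0}, {"offset": [0, 0, -30], "yaw": 0}, {"offset": [0, 0, -20], "yaw": 0}, {"offset": [0, 0, 0], "yaw": 0}]}}

```text
time: 26.55
tool_pos: [0.6053, 0.2956, 0.119]
tool_rot: [-3.141, -0.008, 0.219]
contact_force: [0.9, -0.0, 1.0]
opening: 0.0918
grip_force: 0.0
```

```bash
python3 -c "
from h import *
need(560,-340,112,.219)
"
```

```text
turn -0.0 after [-182.3  610.6    7. ] before [-182.2  610.6    7. ] t 26.55
```

Emit:
{"method": "send_rows", "body": {"plan": [{"offset": [-11.4, 38.2, 0], "yaw": 0}, {"offset": [-11.4, 38.2, 0], "yaw": 0}, {"offset": [-11.4, 38.2, 0], "yaw": 0}, {"offset": [-11.4, 38.2, 0], "yaw": 0}, {"offset": [-11.4, 38.2, 0], "yaw": 0}, {"offset": [-11.4, 38.2, 0], "yaw": 0}, {"offset": [-11.4, 38.2, 0], "yaw": 0}, {"offset": [-11.4, 38.2, 0], "yaw": 0}, {"offset": [-11.4, 38.2, 0], "yaw": 0}, {"offset": [-11.4, 38.2, 0], "yaw": 0}, {"offset": [-11.4, 38.2, 0], "yaw": 0}, {"offset": [-11.4, 38.2, 0], "yaw": 0}, {"offset": [-11.4, 38.2, 0], "yaw": 0}, {"offset": [-11.4, 38.2, 0], "yaw": 0}, {"offset": [-11.4, 38.2, 0], "yaw": 0}, {"offset": [-11.4, 38.2, 0], "yaw": 0}, {"offset": [0, 0, 0], "yaw": 0}, {"offset": [0, 0, 0], "yaw": 0}]}}

```text
time: 28.35
tool_pos: [0.5571, -0.3418, 0.1134]
tool_rot: [-3.14, 0.001, 0.217]
contact_force: [0.3, 0.2, -0.3]
opening: 0.0915
grip_force: 0.0
```

```bash
python3 -c "
from h import *
i=camera_info('wrist');im=read_camera('wrist')
for n in ('node_plug_c',):
  for r in models.regions_of('wrist',n)[:1]: print(n,r['conf'],r['extent'],*rect(i,r['mask'],.03),*rect(i,r['mask'],.015))
cv2.imwrite('pics/w6.png',im[100:300,150:480,::-1])
i=camera_info('top');t=read_camera('top')
for n in ('inlay_large_c','inlay_small_c','inlay_medium_c'):
  for r in models.regions_of('top',n)[:1]: print(n,r['conf'],r['extent'],*rect(i,r['mask'],.047))
cv2.imwrite('pics/t6.png',cv2.resize(t[135:260,115:265,::-1],None,fx=4,fy=4))
need(560,-340,10,.219)
"
```

```text
node_plug_c 0.57 [293.7, 163.3, 333.8, 210.9] [ 564.8 -341.9] 0.218 [36.7 34.1] [ 564.7 -342. ] [ 561.4 -342.7] 0.218 [38.8 36.1] [ 561.3 -342.8]
inlay_large_c 0.9 [144.9, 170.2, 176.2, 191.0] [601.  293.5] 1.78 [65.4 32. ] [599.9 293.4]
inlay_small_c 0.54 [158.5, 212.6, 175.2, 224.5] [518.2 275.1] 1.752 [35.  21.4] [517.5 274.7]
inlay_medium_c 0.74 [203.5, 201.5, 229.0, 218.6] [540.  172.9] 1.785 [47.5 24.4] [540.6 172.9]
turn 0.001 after [  1.7   0.2 104.6] before [  1.7   0.2 104.6] t 28.65
```

View pics/w6.png

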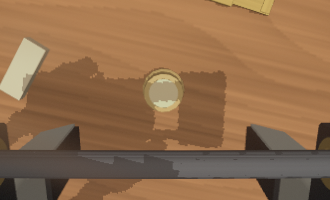

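View pics/t6.png

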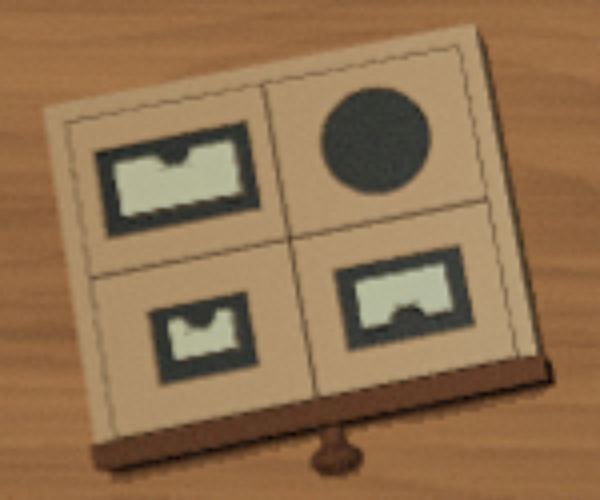

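The top crop shows all three inlays flat in their own wells, with the round well (375,140) empty. The plug is at (163,90) in the wrist crop, about (562,-342) mm.

Emit:
{"method": "send_rows", "body": {"plan": [{"offset": [3, 3, 30], "yaw": 0}, {"offset": [0, 0, 32], "yaw": 0}, {"offset": [0, 0, 22], "yaw": 0}, {"offset": [0, 0, 12], "yaw": 0}, {"offset": [0, 0, 5], "yaw": 0}, {"offset": [0, 0, 3], "yaw": 0}, {"offset": [0, 0, 0], "yaw": 0}]}}

```text
time: 29.35
tool_pos: [0.562, -0.3439, 0.0112]
tool_rot: [3.14, -0.001, 0.219]
contact_force: [-0.4, -0.2, -0.9]
opening: 0.0918
grip_force: 0.0
```

Emit:
{"method": "send_rows", "body": {"plan": [{"offset": [0, 0, 0], "yaw": 0}, {"offset": [0, 0, 0], "yaw": 0}, {"offset": [0, 0, 0], "yaw": 0}, {"offset": [0, 0, 0], "yaw": 0}, {"offset": [0, 0, 0], "yaw": 0}, {"offset": [0, 0, 0], "yaw": 0}, {"offset": [0, 0, 0], "yaw": 0}, {"offset": [0, 0, 0], "yaw": 0}, {"offset": [0, 0, 0], "yaw": 0}], "hand": 0.75}}

```text
time: 30.25
tool_pos: [0.5615, -0.3437, 0.0104]
tool_rot: [3.142, 0.0, 0.219]
contact_force: [-0.2, 0.2, -0.5]
opening: 0.0322
grip_force: 20.0
```

Emit:
{"method": "send_rows", "body": {"plan": [{"offset": [0, 0, -10], "yaw": 0}, {"offset": [0, 0, -20], "yaw": 0}, {"offset": [0, 0, -35], "yaw": 0}, {"offset": [0, 0, -35], "yaw": 0}, {"offset": [12.8, -36.4, 0], "yaw": 0}, {"offset": [12.8, -36.4, 0], "yaw": 0}, {"offset": [12.8, -36.4, 0], "yaw": 0}, {"offset": [12.8, -36.4, 0], "yaw": 0}, {"offset": [12.8, -36.4, 0], "yaw": 0}, {"offset": [12.8, -36.4, 0], "yaw": 0}, {"offset": [12.8, -36.4, 0], "yaw": 0}, {"offset": [12.8, -36.4, 0], "yaw": 0}, {"offset": [12.8, -36.4, 0], "yaw": 0}, {"offset": [12.8, -36.4, 0], "yaw": 0}, {"offset": [12.8, -36.4, 0], "yaw": 0}, {"offset": [12.8, -36.4, 0], "yaw": 0}, {"offset": [12.8, -36.4, 0], "yaw": 0}, {"offset": [12.8, -36.4, 0], "yaw": 0}, {"offset": [0, 0, 0], "yaw": 0}, {"offset": [0, 0, 0], "yaw": 0}]}}

```text
time: 32.25
tool_pos: [0.6256, 0.1934, 0.1108]
tool_rot: [3.141, -0.0, 0.221]
contact_force: [0.4, -0.2, -0.8]
opening: 0.0322
grip_force: 20.0
```

```bash
python3 -c "
from h import *
need(625.5,192.5,46.5,.219)"
```

```text
turn 0.002 after [-0.3  0.9 64.3] before [-0.3  0.9 64.3] t 32.25
```

Emit:
{"method": "send_rows", "body": {"plan": [{"offset": [0, 1, 20], "yaw": 0}, {"offset": [0, 0, 20], "yaw": 0}, {"offset": [0, 0, 12], "yaw": 0}, {"offset": [0, 0, 7], "yaw": 0}, {"offset": [0, 0, 3], "yaw": 0}, {"offset": [0, 0, 2.5], "yaw": 0}, {"offset": [0, 0, 0], "yaw": 0}, {"offset": [0, 0, 0], "yaw": 0}]}}

```text
time: 33.05
tool_pos: [0.6264, 0.1917, 0.0465]
tool_rot: [3.141, -0.001, 0.219]
contact_force: [-0.1, -0.3, 0.0]
opening: 0.0328
grip_force: 20.0
```

Emit:
{"method": "send_rows", "body": {"plan": [{"offset": [0, 0, 0], "yaw": 0}, {"offset": [0, 0, 0], "yaw": 0}, {"offset": [0, 0, 0], "yaw": 0}, {"offset": [0, 0, 0], "yaw": 0}, {"offset": [0, 0, 0], "yaw": 0}], "hand": 0.2}}

```text
time: 33.55
tool_pos: [0.626, 0.1917, 0.0459]
tool_rot: [3.141, -0.0, 0.219]
contact_force: [-0.6, -0.2, -0.6]
opening: 0.068
grip_force: 0.0
```

Emit:
{"method": "send_rows", "body": {"plan": [{"offset": [0, 0, -10], "yaw": 0}, {"offset": [0, 0, -20], "yaw": 0}, {"offset": [0, 0, -35], "yaw": 0}, {"offset": [0, 0, -20], "yaw": 0}, {"offset": [0, 40, 0], "yaw": 0}, {"offset": [0, 40, 0], "yaw": 0}, {"offset": [0, 40, 0], "yaw": 0}, {"offset": [0, 40, 0], "yaw": 0}, {"offset": [0, 40, 0], "yaw": 0}, {"offset": [0, 40, 0], "yaw": 0}, {"offset": [0, 40, 0], "yaw": 0}, {"offset": [0, 40, 0], "yaw": 0}, {"offset": [0, 0, 0], "yaw": 0}, {"offset": [0, 0, 0], "yaw": 0}]}}

```text
time: 34.95
tool_pos: [0.6954, -0.1216, 0.1312]
tool_rot: [-3.141, -0.0, 0.217]
contact_force: [0.4, 0.3, 0.4]
opening: 0.0738
grip_force: 0.0
```

```bash
python3 -c "
from h import *
i=camera_info('top');t=read_camera('top')
for n in ZS:
  if n.startswith('well'): continue
  z=ZS[n]+(.035 if n[:2] in('in','no') else 0)
  for r in models.regions_of('top',n)[:1]: print(n,round(r['conf'],2),r['extent'],*rect(i,r['mask'],z))
s=read_camera('scene')
im=np.hstack([cv2.resize(t[135:260,115:265,::-1],None,fx=2.6,fy=2.6),cv2.resize(s[140:265,370:520,::-1],None,fx=2.6,fy=2.6)])
cv2.imwrite('pics/f.png',im)
"
```

```text
inlay_small_c 0.46 [159.5, 211.8, 177.2, 223.4] [518.2 275.1] 1.835 [33.6 18.9] [518.1 274.6]
inlay_medium_c 0.79 [204.2, 201.3, 230.3, 217.4] [540.5 172.6] 1.773 [47.4 25.5] [540.9 172.5]
inlay_large_c 0.84 [145.2, 171.6, 176.0, 191.4] [600.1 292.5] 1.771 [64.6 31.1] [599.2 291.9]
node_plug_c 0.69 [201.0, 160.4, 219.4, 176.6] [622.6 188.4] 0.804 [41.9 34.8] [622.3 188. ]
```

View pics/f.png

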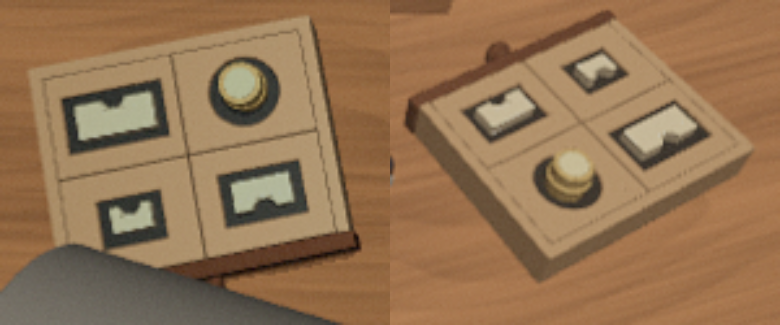

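Both views show the three inlays flat in their own wells and the plug upright in the round well. The arm is clear, and I kept it away from the offcut and ring, so I'm handing in.

```bash
python3 -c "
from cell import ticket
print(ticket.hand_in())"
```

```text
the job is handed in; nothing more can be done
None
```

The job is handed in, with no verdict shown: final camera views show the three inlays flat in their own wells and the plug upright in the round well; the offcut and ring were not touched or re-measured at the end.

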